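Snap the lid of the cook-set case shut

TASK

The lid of the round aluminium cook-set case has only been laid on and stands proud on its three spring catches. Press it shut: go round the rim and push down over one catch after another with the fingertips, with no more than firm thumb pressure, until all three have clicked and the lid sits fully home all round. Only press: do not lift or grip the lid, do not shift the case, leave the other gear on the bench alone, and finish with the hand clear.

Things in the scene. Friction and masses are not known exactly. Their poses are not given: they have to be found in the camera images.
- case: Round aluminium case, loose, about 0.85 kg with its packed contents, 150 mm across, wall 60 mm high, a thin wire handle folded against the wall. Origin: centre of its underside, z up. Three steel spring catches 120 degrees apart, the first at its +x: rounded noses standing about 2.5 mm out from the wall, 52 mm above the bench.
- lid: Rigid flat round aluminium clip-on lid, loose, 0.13 kg, 158 mm across, axes as the case. Origin: centre of the underside of its 3 mm top plate; a skirt with rolled edge goes 14 mm lower, outside the case. A 90 mm disc amid the top is raised 1.5 mm. Top plate's upper face above the bench: about 71 mm at the start (edge resting on the three noses), 63 mm fully home, stopped hard by the case.
- press_1 (a point): Centre of a round thumb mark (18 mm, flush) on the lid's top by the first catch: 66 mm from the lid's middle along its +x, 13 mm in from the edge. Pushed here with about 10 N, this section gives way, snaps 8 mm down and stays, the nose showing in the slot in the skirt. While only some sections are home the lid tilts about 4 degrees, the far edge rising a few mm.
- press_2 (a point): The same over the second catch, 120 degrees on (towards the lid's +y, -x).
- press_3 (a point): The same over the third catch, 240 degrees on (towards the lid's -y, -x).
- scraper: Bystander: white plastic ski wax scraper lying flat, 140 x 64 x 4 mm, long along its x. Origin near the centre of its underside.
- ice_screw: Bystander: steel ice screw lying down, about 175 mm along its x (tip to +x), hanger plate 58 mm wide and 28 mm high near the -x end. Origin under its middle, on the bench.
- belay: Bystander: orange belay device, block 60 x 43 x 26 mm with two slots and a wire loop reaching 65 mm to -y. Origin: centre of the block's underside.
Mind the look-alikes: they are no part of the job. There is more than one size of the lid; the job needs the middle-sized.

How it is judged (in metres and radians):
On the way:
1. a section of the lid is home while another still stands proud: the lid is closed section by section (z of any of press_1, press_2, press_3 in the frame of case below 0.066 m and z of any of press_1, press_2, press_3 in the frame of case above 0.0685 m), for 0.2 s.
At the end, for the whole second after the job is handed in: all three sections of the lid are clicked home (each thumb mark within 2 mm of its closed height of 63 mm over the case's underside), the lid is at rest on the case, and the case stands flat within 20 mm of where it was (z of each of press_1, press_2, press_3 in the frame of case below 0.065 m and horizontal distance between lid and case below 0.006 m and distance of case from where it was at the start of the episode below 0.02 m and angle between case's own z axis and vertical below 0.05 rad and linear speed of lid below 0.02 m/s); the robot touches nothing.
It fails at once if the lid is lifted off or tipped up (z of lid in the frame of case above 0.082 m or angle between the z axis of lid and the z axis of case, either way round above 0.2 rad).
It fails at once if the case is lifted, tipped or shoved more than 30 mm (distance of case from where it was at the start of the episode above 0.03 m or angle between case's own z axis and vertical above 0.15 rad).
It fails at once if the thin lid is pressed harder than 45 N (contact force between any of the fingers, the arm and lid above 45 N).
It fails at once if the scraper, ice screw or belay device is moved or lifted by more than 25 mm (distance of any of scraper, ice_screw, belay from where it was at the start of the episode above 0.025 m).
It also fails if it takes over 40 s, if anything falls off the work surface, if the arm or the gripper's body presses on something with over 40 N, if the wrist force passes 120 N, or if a joint passes its speed limit or range.

ROBOT

A 6-joint arm with a two-finger parallel gripper is mounted at the origin on the work surface. World frame = base frame: x ahead of the robot, y to its left, z up, the work surface at z = 0. Lengths are in mm, angles in degrees, forces in N, time in s.
With the tool pointing down it reaches from about 350 to 850 mm from the base axis. Payload 8.1 kg.
Tool frame: the origin (TCP) lies at the centre of the arm's flange, where the gripper is bolted on; the fingertips stand 173 mm ahead of it and the grasp point (between the pads) lies 155 mm ahead of it; z points along the fingers, y is the line along which they close (so a half turn about z gives the same grasp; the last joint's range is limited). The gripper opens to 85 mm and grips with 20 to 120 N. Pads are 22 mm wide; open, the fingers measure 114 mm over their backs; the gripper's body (76 mm by 85 mm) begins 54 mm behind the grasp point. The pads swing forward as they close: fully open they stand 13 mm farther back than shut.
Start: joints at [72.055, 7.471, 85.268, -0, 87.261, -4.893], TCP at [135.479, 584.51, 404.692] pointing down, gripper open.
Joint ranges: [-169.43, 169.43], [-51.17, 129.36], [1.28, 143.12], [-76.62, 256.62], [0, 156.53], [-152.29, 152.29]. Speed limits (degrees/s): [136.94, 136.94, 159.86, 180, 180, 180].

INTERFACE

Orientations are given as [roll, pitch, yaw] about the fixed x, y, z axes, in that order (R = Rz(yaw) Ry(pitch) Rx(roll)).
In Python, from bench import * gives the robot as it stands.
- The arm moves only by the shell command python3 -m jog 'ROWS' [FORCE]. ROWS is text: rows parted by semicolons, each of 7 numbers parted by spaces: the shift along the tool's x, y, z scaled (see below), then the turn, a rotation vector about the tool's x, y, z scaled (see below), then the closure, from -1 (fully open) to 1 (shut). In form: tx ty tz wx wy wz hand; .... A call has 1 to 5 rows; each row shifts and turns the commanded pose from where the row before left it, along the tool's axes as they then stand; what a row does not reach is not made up. The controller multiplies each number of a shift by 0.1 m and each number of a turn by 60 degrees. A row lasts 1/8 s, in which the tool goes at most 62.5 mm and 10.7 degrees, less where a joint would pass 70% of its speed; a pose out of reach is approached as far as the arm can. A call with a number of a shift or a turn outside -1 to 1 is refused whole. A call with a gripper value outside its range is refused whole. The fingers move at their own pace and stop on an object; FORCE is the grip in N (left out, the last holds). Time passes only in rows, so rows that do not move let the fingers close. It gives the time, the measured TCP pose, the force, the opening and the grip force at its end, in the units of the state.
- sense(): the state, without advancing time (a new reading comes with each control period).
- snapshot(name): name is "scene" or "top"; returns a dict with "img" (400x640x3 uint8, red, green, blue), "fx", "fy", "cx", "cy" (pixels), "extrinsics" (4x4, takes a point from camera to world coordinates). Camera axes: x right, y down, z forward; pixel columns grow to the right and rows downward; lengths in mm; the calibration is good to about 2 mm. A picture is of the moment at which its call begins. There is no depth.
- hand_in(): hands the job in; it is judged then, once.
The state is a dict: "time": time; "joint_pos": joint angles; "qd": joint speeds; "joint_efforts": joint torques, N m; "tool_pos": TCP position; "tcp_rot": TCP orientation; "ft_force": force on the tool from outside, world axes, zero at the start; "wrist_torque": the same for the moment, N m; "finger_gap": finger opening in mm; "grip_force": force on a finger pad.
Only numpy, scipy, OpenCV 4.12 (cv2) and the standard library are available. Lean on these libraries where they do the work, as an engineer would, in place of code of your own. Each camera call takes 0.05 s, during which the arm holds its last target. There are 200 camera calls.

## Working session

There is one attempt and no reset: what is moved stays moved. The work goes in short steps, Python scripts to look and compute and a shell command to move; the robot and the scene stay as the last step left them, time stands still between calls to the robot, and variables do not carry over. Pictures are saved under pics/ and viewed, at most 10 in all, crops included, and the job is handed in when it is done.

```bash
mkdir -p pics
python3 - <<'E'
from bench import *
import cv2,numpy as np
for n in("top","scene"):
    s=snapshot(n); cv2.imwrite(f"pics/{n}0.png",s["img"][:,:,::-1]); print(n,s["fx"],s["fy"],s["cx"],s["cy"],np.round(s["extrinsics"],3).tolist())
s=sense();print(s)
E
```

```text
top 427.4678972560399 427.4678972560399 315.76664232219724 200.1813535242038 [[-0.013, -0.987, 0.159, 401.454], [-1.0, 0.011, -0.016, 67.727], [0.014, -0.159, -0.987, 1021.223], [0.0, 0.0, 0.0, 1.0]]
scene 374.7709011913132 374.7709011913132 317.50073787943603 196.28082239066833 [[0.742, 0.42, -0.522, 1003.053], [0.67, -0.461, 0.581, -403.552], [0.004, -0.781, -0.624, 591.494], [0.0, 0.0, 0.0, 1.0]]
{'time': 0.1, 'joint_pos': array([ 7.20531095e+01,  7.50977464e+00,  8.53238134e+01,  1.02801505e-03,
        8.72626848e+01, -4.89373522e+00]), 'qd': array([-0.01137091,  0.06529275, -0.19984166, -0.04391766,  0.06696875,
       -0.06869402]), 'joint_efforts': array([ 1.70041203e-03, -5.70953608e+01, -5.01943731e+01, -2.01171160e-04,
        8.13323655e-03,  1.39509720e-05]), 'tool_pos': array([135.42847965, 584.29627615, 403.75217465]), 'tcp_rot': array([-1.79904166e+02, -9.23585625e-03,  1.66946787e+02]), 'ft_force': array([-0.34067919,  0.71744156,  0.28025317]), 'wrist_torque': array([ 0.04918767, -0.03546431, -0.01611361]), 'grip_force': 0.0, 'finger_gap': 85.34098868081499}
```

View pics/top0.png

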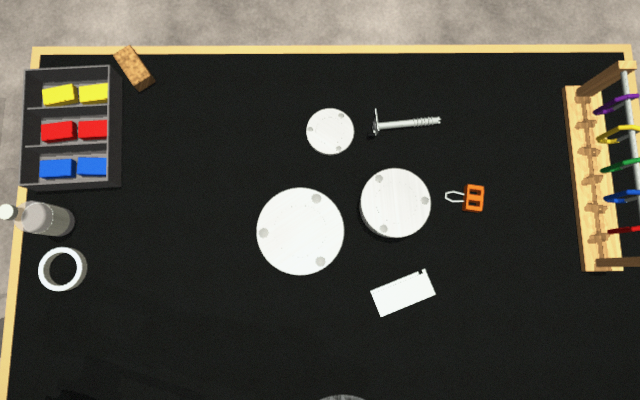

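View pics/scene0.png

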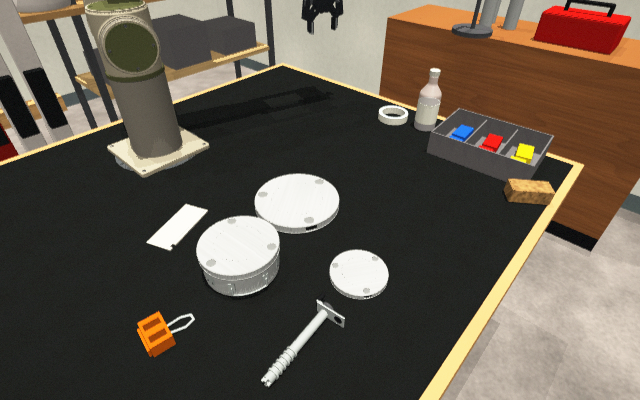

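The top view shows the middle lid on the case at about (395,203), with thumb marks near (367,187), (425,200) and (383,228). The big lid (300,231) and the small one (330,131) are decoys. The scene view confirms the lid is on the case at (238,247).

```bash
cat > h.py <<'E'
from bench import *
import cv2,numpy as np
def ray(s,px,z):
    E=s["extrinsics"];d=E[:3,:3]@np.array([(px[0]-s["cx"])/s["fx"],(px[1]-s["cy"])/s["fy"],1]);o=E[:3,3]
    return o+d*(z-o[2])/d[2]
def proj(s,p):
    E=s["extrinsics"];q=E[:3,:3].T@(np.array(p)-E[:3,3]);return s["fx"]*q[0]/q[2]+s["cx"],s["fy"]*q[1]/q[2]+s["cy"]
E
python3 - <<'E'
from h import *
out=[]
for n,b in(("top",(350,160,440,250)),("scene",(185,205,295,300))):
    s=snapshot(n);x0,y0,x1,y1=b
    c=cv2.resize(s["img"][y0:y1,x0:x1,::-1],None,fx=6,fy=6,interpolation=cv2.INTER_CUBIC)
    out.append(cv2.resize(c,(400,400 if n=="top" else 345)))
    g=cv2.cvtColor(c,cv2.COLOR_BGR2GRAY)
    m=((g>150)&(g<222)).astype(np.uint8)*255
    m=cv2.morphologyEx(m,cv2.MORPH_OPEN,np.ones((15,15)))
    k,l,st,ce=cv2.connectedComponentsWithStats(m)
    for i in range(1,k):
        if 800<st[i,4]<6000:
            p=(ce[i]+.5)/6-.5+[x0,y0]; print(n,np.round(p,1),st[i],np.round(ray(s,p,71),1))
    g1=(cv2.GaussianBlur(g,(3,3),0)>90).astype(np.uint8)
    cs,_=cv2.findContours(g1,cv2.RETR_EXTERNAL,cv2.CHAIN_APPROX_NONE);C=max(cs,key=cv2.contourArea)
    e=cv2.fitEllipse(C);p=np.array(e[0])/6+[x0,y0]-.42; print(n,"ell",p,np.array(e[1])/6,ray(s,p,69)[:2])
    if n=="top":
        w=np.array([ray(s,q[0]/6+[x0,y0]-.42,70)[:2] for q in C],np.float32);print(cv2.minEnclosingCircle(w))
out[1]=cv2.copyMakeBorder(out[1],0,55,0,0,0)
cv2.imwrite("pics/crop.png",np.hstack(out))
E
```

```text
top [378.7 177.8] [ 154   90   43   41 1500] [604.8 -91.6  71. ]
top [424.5 200. ] [ 428  221   44   45 1667] [ 552.4 -193.5   71. ]
top [383.5 228. ] [ 184  390   40   42 1436] [490.1 -98.3  71. ]
top ell [395.20954203 202.48582275] [69.77356974 71.30008952] [ 547.85425081 -127.35575454]
((548.2373046875, -126.58679962158203), 81.73505401611328)
scene [231.3 220.7] [ 258   84   46   28 1170] [490.6 -97.8  71. ]
scene [271.2 246.2] [ 494  232   51   36 1601] [604.5 -91.4  71. ]
scene [210.6 262.4] [ 128  326   56   43 1935] [ 553.1 -193.    71. ]
scene ell [244.15928467 249.66026632] [ 76.94110107 110.41894531] [ 571.85051468 -130.69535973]
```

View pics/crop.png

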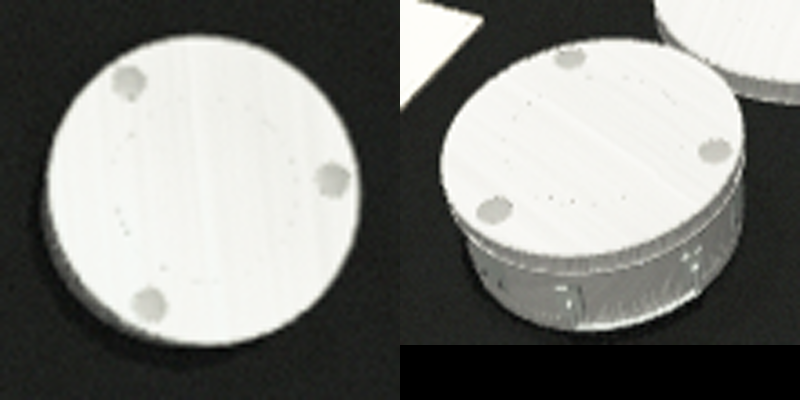

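Both views agree on the thumb marks: A (604.7,-91.5), B (552.7,-193.2), C (490.4,-98.1). I'm moving over A with the hand shut.

```bash
python3 -m jog '-0.41 -0.37 0 0 0 0 1;-0.41 -0.37 0 0 0 0 1;-0.41 -0.37 0 0 0 0 1;-0.41 -0.37 0 0 0 0 1;-0.41 -0.37 0 0 0 0 1' 40; python3 -m jog '-0.41 -0.37 0 0 0 0 1;-0.41 -0.37 0 0 0 0 1;-0.41 -0.37 0 0 0 0 1;-0.41 -0.37 0 0 0 0 1;-0.41 -0.37 0 0 0 0 1'; python3 -m jog '-0.41 -0.37 0 0 0 0 1;-0.41 -0.37 0 0 0 0 1;-0.41 -0.37 0 0 0 0 1;-0.41 -0.37 0 0 0 0 1;0 0 0 0 0 0 1'
```

```text
time: 0.82
tool_pos: [294.0, 356.4, 404.7]
tcp_rot: [180.0, 0.0, 167.0]
ft_force: [0.9, 0.0, 0.4]
finger_gap: 0.0
grip_force: 0.0
time: 1.45
tool_pos: [452.0, 129.8, 404.8]
tcp_rot: [180.0, 0.0, 166.9]
ft_force: [0.7, 0.8, 0.6]
finger_gap: 0.2
grip_force: 0.0
time: 2.08
tool_pos: [578.8, -52.9, 403.5]
tcp_rot: [-180.0, -0.1, 166.7]
ft_force: [-0.7, -0.5, -0.7]
finger_gap: -0.1
grip_force: 0.0
```

```bash
cat >> h.py <<'E'
from scipy.spatial.transform import Rotation as Ro
M=dict(A=(604.7,-91.5),B=(552.7,-193.2),C=(490.4,-98.1))
def need(n,tipz):
    s=sense();R=Ro.from_euler("xyz",s["tcp_rot"],degrees=True).as_matrix()
    t=np.array([*M[n],tipz+173]);print("rows",np.round(R.T@(t-s["tool_pos"])/100,3),"pos",s["tool_pos"],s["tcp_rot"],"f",s["ft_force"],s["time"])
E
python3 -c "from h import *;need('A',85)"
```

```text
rows [-0.343 -0.314  1.455] pos [578.76054382 -52.94508794 403.48594255] [-1.79952459e+02 -7.59997079e-02  1.66720212e+02] f [-0.70999657 -0.49467082 -0.72945465] 2.075
```

```bash
python3 -m jog '-0.34 -0.31 0 0 0 0 1;0 0 0.5 0 0 0 1;0 0 0.5 0 0 0 1;0 0 0.45 0 0 0 1;0 0 0 0 0 0 1'; python3 -c "from h import *;need('A',72)"
```

```text
time: 2.7
tool_pos: [601.3, -86.3, 255.1]
tcp_rot: [180.0, -0.5, 167.0]
ft_force: [-0.3, 0.1, 0.1]
finger_gap: 0.0
grip_force: 0.0
rows [-0.046 -0.043  0.1  ] pos [601.31943315 -86.29585153 255.06109212] [179.9844189   -0.5371221  166.98294785] f [-0.27657807  0.10421714  0.1242266 ] 2.7
```

```bash
python3 -m jog '-0.045 -0.04 0 0 0 0 1;0 0 0.04 0 0 0 1;0 0 0.03 0 0 0 1;0 0 0.015 0 0 0 1;0 0 0 0 0 0 1'; python3 -c "from h import *;need('A',72)"
```

```text
time: 3.32
tool_pos: [607.2, -92.5, 251.2]
tcp_rot: [-180.0, -0.0, 166.9]
ft_force: [-0.3, 0.5, -0.4]
finger_gap: 0.0
grip_force: 0.0
rows [0.027 0.004 0.062] pos [607.20339197 -92.51319212 251.21069713] [-1.79999788e+02 -6.83700767e-03  1.66948746e+02] f [-0.29511279  0.5476761  -0.38911655] 3.325
```

```bash
for i in 1 2 3; do echo; done; python3 -m jog '0 0 0.015 0 0 0 1;0 0 0.01 0 0 0 1'
```

```text
time: 3.58
tool_pos: [607.2, -92.5, 248.6]
tcp_rot: [-180.0, -0.0, 166.9]
ft_force: [0.3, 0.7, -0.3]
finger_gap: 0.0
grip_force: 0.0
```

```bash
python3 -m jog '0.025 0.004 0 0 0 0 1;0 0 0.015 0 0 0 1;0 0 0.015 0 0 0 1'; python3 -m jog '0 0 0.01 0 0 0 1;0 0 0.01 0 0 0 1'
```

```text
time: 3.95
tool_pos: [604.9, -91.6, 245.6]
tcp_rot: [180.0, 0.0, 166.9]
ft_force: [0.9, 0.7, 0.3]
finger_gap: -0.1
grip_force: 0.0
time: 4.2
tool_pos: [605.3, -91.6, 244.2]
tcp_rot: [180.0, 0.1, 166.9]
ft_force: [0.2, 0.9, 4.4]
finger_gap: 0.1
grip_force: 2.2
```

Contact at about 71 mm. I'll keep pressing gently.

```bash
python3 -m jog '0 0 0.01 0 0 0 1'; python3 -m jog '0 0 0.01 0 0 0 1';python3 -m jog '0 0 0.01 0 0 0 1';python3 -m jog '0 0 0.01 0 0 0 1'
```

```text
time: 4.32
tool_pos: [605.5, -91.5, 243.7]
tcp_rot: [180.0, 0.1, 167.0]
ft_force: [-0.4, 2.3, 6.7]
finger_gap: 0.3
grip_force: 3.5
time: 4.45
tool_pos: [605.7, -91.4, 242.9]
tcp_rot: [180.0, 0.1, 167.0]
ft_force: [2.6, 3.2, 4.4]
finger_gap: -0.2
grip_force: 2.2
time: 4.58
tool_pos: [605.4, -91.5, 241.3]
tcp_rot: [180.0, 0.1, 167.0]
ft_force: [1.3, -0.1, 0.2]
finger_gap: -0.1
grip_force: 0.2
time: 4.7
tool_pos: [604.6, -91.6, 239.2]
tcp_rot: [-180.0, -0.1, 167.0]
ft_force: [0.3, -0.1, 0.7]
finger_gap: 0.3
grip_force: 0.0
```

```bash
python3 -m jog '0 0 0.015 0 0 0 1;0 0 0.01 0 0 0 1'; python3 -m jog '0 0 0.01 0 0 0 1';python3 -m jog '0 0 0.01 0 0 0 1'
```

```text
time: 4.95
tool_pos: [604.7, -91.7, 237.3]
tcp_rot: [-180.0, -0.1, 166.9]
ft_force: [-4.0, 1.0, 10.3]
finger_gap: -0.1
grip_force: 4.6
time: 5.08
tool_pos: [604.7, -91.7, 237.2]
tcp_rot: [-180.0, -0.1, 166.9]
ft_force: [-8.2, 1.2, 16.1]
finger_gap: -0.1
grip_force: 7.8
time: 5.2
tool_pos: [604.8, -91.7, 237.0]
tcp_rot: [-180.0, -0.0, 166.9]
ft_force: [-12.1, 1.8, 22.9]
finger_gap: -0.2
grip_force: 11.0
```

Section A is home, with a hard stop at about 64 mm. Lifting and moving to B.

```bash
python3 -m jog '0 0 -0.1 0 0 0 1;0 0 -0.12 0 0 0 1;0 0 0 0 0 0 1'; python3 -c "from h import *;need('B',80)
s=snapshot('scene');c=cv2.resize(s['img'][190:310,160:320,::-1],None,fx=4,fy=4);cv2.imwrite('pics/a1.png',c)"
```

```text
time: 5.58
tool_pos: [605.6, -91.8, 258.7]
tcp_rot: [-180.0, 0.1, 166.9]
ft_force: [0.6, -0.2, -0.9]
finger_gap: 0.3
grip_force: 0.0
rows [ 0.286 -1.108  0.056] pos [605.55028235 -91.75415829 258.69614013] [-1.79998328e+02  1.45402670e-01  1.66944286e+02] f [ 0.58256927 -0.19694878 -0.93528979] 5.575
```

View pics/a1.png

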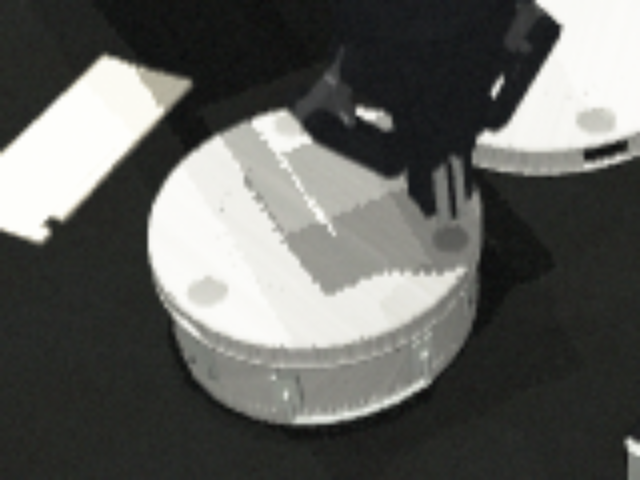

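The lid is tilted down at A (450,237) and the case hasn't moved. Next is B at crop position (208,291).

```bash
python3 -m jog '0.1 -0.37 0 0 0 0 1;0.1 -0.37 0 0 0 0 1;0.086 -0.37 0 0 0 0 1;0 0 0.05 0 0 0 1;0 0 0 0 0 0 1'; python3 -c "from h import *;need('B',72)"
```

```text
time: 6.25
tool_pos: [551.7, -192.9, 251.2]
tcp_rot: [180.0, -0.1, 166.9]
ft_force: [-0.6, -0.1, 0.1]
finger_gap: -0.0
grip_force: 0.0
rows [-0.01  -0.001  0.062] pos [ 551.70967422 -192.92130829  251.21729222] [ 1.79959528e+02 -8.33992512e-02  1.66913498e+02] f [-0.58537354 -0.11611993  0.07454952] 6.25
```

```bash
python3 -m jog '0 0 0.02 0 0 0 1;0 0 0.02 0 0 0 1'; python3 -m jog '0 0 0.01 0 0 0 1;0 0 0.01 0 0 0 1'; for i in 1; do python3 -m jog '0 0 0.01 0 0 0 1'; done;  python3 -m jog '0 0 0.01 0 0 0 1'; python3 -m jog '0 0 0.01 0 0 0 1'
```

```text
time: 6.5
tool_pos: [552.4, -192.4, 248.0]
tcp_rot: [180.0, 0.0, 167.0]
ft_force: [1.2, -0.6, -0.0]
finger_gap: 0.3
grip_force: 0.0
time: 6.75
tool_pos: [552.1, -193.0, 246.1]
tcp_rot: [-180.0, 0.0, 167.0]
ft_force: [-0.1, 0.1, 0.4]
finger_gap: -0.2
grip_force: 0.0
time: 6.88
tool_pos: [552.1, -193.2, 245.2]
tcp_rot: [-180.0, 0.0, 167.0]
ft_force: [-0.4, -1.1, 2.2]
finger_gap: 0.1
grip_force: 0.9
time: 7.0
tool_pos: [552.2, -193.5, 244.7]
tcp_rot: [-180.0, 0.1, 166.9]
ft_force: [-0.3, -0.5, 3.4]
finger_gap: 0.1
grip_force: 2.0
time: 7.12
tool_pos: [552.3, -193.8, 244.1]
tcp_rot: [-179.9, 0.1, 166.9]
ft_force: [-2.2, -2.0, 7.6]
finger_gap: 0.1
grip_force: 3.6
```

```bash
python3 -m jog '0 0 0.01 0 0 0 1'; python3 -m jog '0 0 0.01 0 0 0 1'; python3 -m jog '0 0 0.01 0 0 0 1'; python3 -m jog '0 0 0.01 0 0 0 1'
```

```text
time: 7.25
tool_pos: [552.4, -193.9, 243.3]
tcp_rot: [-179.9, 0.1, 166.9]
ft_force: [-1.5, -3.5, 4.7]
finger_gap: -0.5
grip_force: 2.5
time: 7.38
tool_pos: [552.3, -193.8, 242.0]
tcp_rot: [-180.0, 0.1, 166.9]
ft_force: [-0.1, -1.8, 2.5]
finger_gap: -0.0
grip_force: 1.2
time: 7.5
tool_pos: [552.0, -193.2, 240.1]
tcp_rot: [180.0, -0.0, 166.9]
ft_force: [0.2, -0.4, -0.4]
finger_gap: -0.2
grip_force: 0.0
time: 7.62
tool_pos: [551.7, -192.9, 238.5]
tcp_rot: [180.0, -0.1, 166.9]
ft_force: [0.2, 0.2, 0.1]
finger_gap: 0.1
grip_force: 0.0
```

```bash
python3 -m jog '0 0 0.01 0 0 0 1;0 0 0.01 0 0 0 1'; python3 -m jog '0 0 0.01 0 0 0 1'
```

```text
time: 7.88
tool_pos: [551.9, -193.0, 237.4]
tcp_rot: [180.0, -0.0, 167.0]
ft_force: [-4.2, 2.0, 9.6]
finger_gap: -0.0
grip_force: 4.8
time: 8.0
tool_pos: [551.9, -193.0, 237.2]
tcp_rot: [180.0, -0.0, 167.0]
ft_force: [-7.4, 4.1, 16.4]
finger_gap: -0.1
grip_force: 7.9
```

Section B is home too. Lifting and moving to C.

```bash
python3 -m jog '0 0 -0.1 0 0 0 1;0 0 -0.12 0 0 0 1;0 0 0 0 0 0 1'; python3 -c "from h import *;need('C',80)"
```

```text
time: 8.38
tool_pos: [552.7, -193.5, 259.9]
tcp_rot: [-180.0, 0.2, 166.9]
ft_force: [0.1, -0.5, 0.2]
finger_gap: 0.3
grip_force: 0.0
rows [0.822 0.789 0.066] pos [ 552.67730422 -193.53005004  259.9215284 ] [-1.79968019e+02  1.67746674e-01  1.66949749e+02] f [ 0.11489934 -0.49585812  0.22393534] 8.375
```

```bash
python3 -m jog '0.274 0.263 0 0 0 0 1;0.274 0.263 0 0 0 0 1;0.274 0.263 0 0 0 0 1;0 0 0.06 0 0 0 1;0 0 0 0 0 0 1'; python3 -c "from h import *;need('C',72)"
```

```text
time: 9.0
tool_pos: [489.7, -97.9, 251.8]
tcp_rot: [-180.0, -0.0, 167.0]
ft_force: [-0.0, -0.3, -0.2]
finger_gap: -0.1
grip_force: 0.0
rows [-0.007 -0.001  0.068] pos [489.69878644 -97.87795646 251.80004893] [-1.79987146e+02 -1.19494141e-02  1.66975210e+02] f [-0.02970794 -0.25833102 -0.15467097] 9.0
```

```bash
python3 -m jog '0 0 0.02 0 0 0 1;0 0 0.02 0 0 0 1'; python3 -m jog '0 0 0.01 0 0 0 1;0 0 0.01 0 0 0 1'; python3 -m jog '0 0 0.01 0 0 0 1';  python3 -m jog '0 0 0.01 0 0 0 1'; python3 -m jog '0 0 0.01 0 0 0 1';python3 -m jog '0 0 0.01 0 0 0 1'
```

```text
time: 9.25
tool_pos: [490.1, -98.4, 248.2]
tcp_rot: [-180.0, 0.0, 166.9]
ft_force: [0.3, -0.9, -0.4]
finger_gap: -0.2
grip_force: 0.0
time: 9.5
tool_pos: [489.8, -98.0, 246.1]
tcp_rot: [180.0, -0.0, 166.9]
ft_force: [0.6, -0.6, 0.2]
finger_gap: -0.1
grip_force: 0.0
time: 9.62
tool_pos: [489.8, -97.9, 245.1]
tcp_rot: [-180.0, 0.0, 166.9]
ft_force: [-0.2, 0.5, -0.1]
finger_gap: 0.1
grip_force: 0.0
time: 9.75
tool_pos: [489.8, -97.8, 244.3]
tcp_rot: [-180.0, 0.0, 166.9]
ft_force: [-1.7, 1.7, 5.7]
finger_gap: -0.0
grip_force: 2.8
time: 9.88
tool_pos: [489.8, -97.8, 243.9]
tcp_rot: [180.0, -0.0, 167.0]
ft_force: [-5.1, 1.5, 12.2]
finger_gap: -0.1
grip_force: 6.2
time: 10.0
tool_pos: [489.8, -97.7, 243.1]
tcp_rot: [180.0, -0.0, 167.0]
ft_force: [-4.1, 0.6, 6.3]
finger_gap: 0.0
grip_force: 3.4
```

```bash
python3 -m jog '0 0 0.01 0 0 0 1;0 0 0.01 0 0 0 1'; python3 -m jog '0 0 0.015 0 0 0 1;0 0 0.015 0 0 0 1'; python3 -m jog '0 0 0.01 0 0 0 1';  python3 -m jog '0 0 0.01 0 0 0 1'
```

```text
time: 10.25
tool_pos: [489.8, -97.8, 240.2]
tcp_rot: [-180.0, 0.0, 167.0]
ft_force: [-0.5, -0.4, -0.7]
finger_gap: -0.1
grip_force: 0.0
time: 10.5
tool_pos: [489.7, -97.9, 236.9]
tcp_rot: [-180.0, -0.0, 166.9]
ft_force: [-0.2, 0.2, 0.1]
finger_gap: 0.4
grip_force: 0.0
time: 10.62
tool_pos: [489.7, -97.9, 236.4]
tcp_rot: [-180.0, -0.0, 166.9]
ft_force: [-4.8, 1.6, 9.9]
finger_gap: -0.0
grip_force: 5.0
time: 10.75
tool_pos: [489.8, -97.8, 236.3]
tcp_rot: [-180.0, -0.0, 167.0]
ft_force: [-9.1, 3.1, 19.1]
finger_gap: 0.0
grip_force: 9.9
```

C is home at a tip height of 63.3 mm. Retracting to check.

```bash
python3 -m jog '0 0 -0.1 0 0 0 1;0 0 -0.5 0 0 0 1;0 0 -0.5 0 0 0 1;0 0 -0.5 0 0 0 1;0 0.5 0 0 0 0 1'; python3 -m jog '0 0.6 0 0 0 0 1;0 0.6 0 0 0 0 1;0 0.6 0 0 0 0 1;0 0.5 0 0 0 0 1;0 0 0 0 0 0 1'
python3 - <<'E'
from h import *
out=[]
for n,b in(("top",(350,160,440,250)),("scene",(185,205,295,300))):
    s=snapshot(n);x0,y0,x1,y1=b
    c=cv2.resize(s["img"][y0:y1,x0:x1,::-1],None,fx=6,fy=6,interpolation=cv2.INTER_CUBIC)
    out.append(cv2.resize(c,(400,400)))
    g=cv2.cvtColor(c,cv2.COLOR_BGR2GRAY)
    m=cv2.morphologyEx(((g>150)&(g<222)).astype(np.uint8)*255,cv2.MORPH_OPEN,np.ones((15,15)))
    k,l,st,ce=cv2.connectedComponentsWithStats(m)
    for i in range(1,k):
        if 800<st[i,4]<6000:
            p=(ce[i]+.5)/6-.5+[x0,y0]; print(n,np.round(ray(s,p,63),1))
cv2.imwrite("pics/end.png",np.hstack(out))
E
```

```text
time: 11.38
tool_pos: [502.3, -51.0, 401.2]
tcp_rot: [-180.0, 0.6, 166.7]
ft_force: [1.2, 1.2, -0.5]
finger_gap: 0.3
grip_force: 0.0
time: 12.0
tool_pos: [553.0, 178.3, 395.0]
tcp_rot: [180.0, -0.0, 167.2]
ft_force: [-0.8, -0.6, 0.2]
finger_gap: -0.0
grip_force: 0.0
top [605.9 -91.5  63. ]
top [ 553.4 -194.3   63. ]
top [491.  -99.8  63. ]
scene [490.3 -98.5  63. ]
scene [604.3 -91.5  63. ]
scene [ 553.2 -193.1   63. ]
```

View pics/end.png

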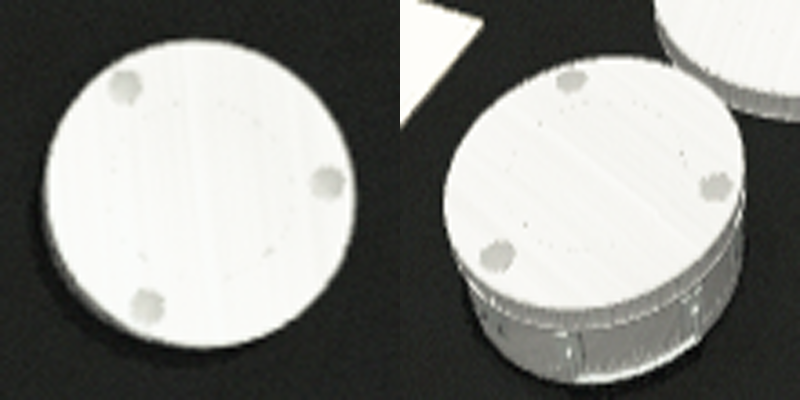

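The lid is level and down. Both views put the marks A (715,187), B (497,255) and C (571,80) in the scene crop at 63 mm height, and nothing has shifted.

```bash
python3 -c "from bench import *;print(hand_in())"
```

```text
the job is handed in; nothing more can be done
None
```

I pressed the lid shut one catch at a time; all three sections gave way and went down to a hard stop, and the final pictures show it level at its closed height. The hand is clear and the job is handed in, but no verdict was returned.

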